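# Dispense four overcaps and hold them gathered in a tote corner

### The job

Press the spring pedal of the cap dispenser right down to its stop, keep it there until all four gold overcaps have rolled out into the grey tote, and let it come back up. Then grip the tote by the handle on its corner, draw it out from under the chute until it is clear of the dispenser, and raise the handle so that the tote leans about 30 to 35 degrees over its opposite corner and all four caps slide together into that corner. Finish holding it still and tilted like this, still gripped, for the operator to pick from, with no cap spilled and the bottles and beaker standing round left alone.

Things in the scene. Friction and masses are not known exactly. Their poses are not given: they have to be found in the camera images.
- dispenser: Fixed overcap dispenser, 215 x 104 x 140 mm. Origin: underside, on its middle line; own +x runs from chute mouth to pedal. A 43 mm wide track slopes 18 deg down to -x; its lip, at x = -90 mm, 62 mm above the bench, overhangs the tote wall by 12 to 25 mm. Cheeks rise to 140 mm at x = +50. Four caps lie crosswise in the track behind a gate plate on the pedal rocker's front end.
- pedal (a joint): Pedal rocker angle, rad: 0 = up (gate shut), 0.40 = down on its rubber stop (gate lifted). A spring returns it; at the tread 3 N starts it, 6 N holds it at the stop. Hinge axis level across the dispenser at its x = -15 mm, 125 mm above the bench. Once the gate is up the caps roll out within 2 s.
- pedal_tread (a point): Middle of the top face of the ribbed steel tread behind the dispenser's track (56 mm along dispenser x, 74 mm across). At rest it is at dispenser x = +115 mm, 138 mm above the bench; it goes down 52 mm to the stop, drifting 6 mm towards the chute.
- tote: Loose grey plastic parts tote, open on top, 0.3 kg; outside 224 (x) x 164 (y) x 48 mm high, walls and floor 3 mm, rim 4 mm wider all round. Origin: centre of underside. At the start its +x wall is under the chute lip, its x in line with the dispenser's within 0.1 rad. Handle on the (-x, -y) corner. Smooth inside: caps start to slide at about 15 deg of tilt.
- tote_grip (a point): Middle of the corner handle at gripping height, at (-132.5, -102.5, 36) mm in the tote frame. The handle is an upright web 12 mm thick pointing out from the corner along the tote's (-x, -y) diagonal, 50 mm long, 14 to 48 mm above the underside, ending in an 18 mm round post centred 24 mm beyond this point. Pinch the web across its 12 mm, from above.
- tote_corner (a point): Inside bottom corner of the tote where the caps must gather, diagonally across from the handle: at (+109, +79, +3) mm in the tote frame. The outer bottom corner under it, (+112, +82, 0), is the one to tilt over.
- cap_0: Gold overcap, a smooth closed cylinder 24 mm in diameter and 36 mm long, 12 g, loose. Origin: centre of one end face; its z axis runs along the cylinder, so its middle is 18 mm along z. At the start it lies across the dispenser's track.
- cap_1: Gold overcap, a smooth closed cylinder 24 mm in diameter and 36 mm long, 12 g, loose. Origin: centre of one end face; its z axis runs along the cylinder, so its middle is 18 mm along z. At the start it lies across the dispenser's track.
- cap_2: Gold overcap, a smooth closed cylinder 24 mm in diameter and 36 mm long, 12 g, loose. Origin: centre of one end face; its z axis runs along the cylinder, so its middle is 18 mm along z. At the start it lies across the dispenser's track.
- cap_3: Gold overcap, a smooth closed cylinder 24 mm in diameter and 36 mm long, 12 g, loose. Origin: centre of one end face; its z axis runs along the cylinder, so its middle is 18 mm along z. At the start it lies across the dispenser's track.
- bottle_a: Serum bottle with a gold pump and no overcap, 41 mm wide, 101 mm high, standing loose; bystander. Origin: centre of its underside.
- bottle_b: Serum bottle with a gold pump and no overcap, 41 mm wide, 101 mm high, standing loose; bystander. Origin: centre of its underside.
- bottle_c: Serum bottle with a gold pump and no overcap, 41 mm wide, 101 mm high, standing loose; bystander. Origin: centre of its underside.
- cup: Plain light grey beaker, 76 mm wide, 94 mm high, standing loose; bystander. Origin: centre of its underside.

How it is judged (in metres and radians):
On the way, in this order (a step that is already met when the one before it is completed fails the run):
1. the pedal is pressed down to its stop (value of joint pedal above 0.37 rad), for 0.2 s.
2. the pedal is back up and all four caps lie in the tote (value of joint pedal below 0.08 rad and x of cap_0 in the frame of tote between -0.112 and 0.112 m and y of cap_0 in the frame of tote between -0.082 and 0.082 m and z of cap_0 in the frame of tote between 0 and 0.06 m and x of cap_1 in the frame of tote between -0.112 and 0.112 m and y of cap_1 in the frame of tote between -0.082 and 0.082 m and z of cap_1 in the frame of tote between 0 and 0.06 m and x of cap_2 in the frame of tote between -0.112 and 0.112 m and y of cap_2 in the frame of tote between -0.082 and 0.082 m and z of cap_2 in the frame of tote between 0 and 0.06 m and x of cap_3 in the frame of tote between -0.112 and 0.112 m and y of cap_3 in the frame of tote between -0.082 and 0.082 m and z of cap_3 in the frame of tote between 0 and 0.06 m), for 0.2 s.
At the end, for the whole second after the job is handed in: The tote is tilted 24 to 46 degrees and still, gripped (over 2 N), its caps' corner drawn out past the chute lip, touching neither dispenser nor bystander; all four caps lie still inside it, each origin within 120 mm of the inside bottom corner diagonally across from the handle (angle between tote's own z axis and vertical between 0.42 and 0.8 rad and contact force between the fingers and tote above 2 N and contact force between tote and dispenser below 0.3 N and x of tote_corner in the frame of dispenser below -0.09 m and contact force between tote and bottle_a below 0.3 N and contact force between tote and bottle_b below 0.3 N and contact force between tote and bottle_c below 0.3 N and contact force between tote and cup below 0.3 N and linear speed of each of tote, cap_0, cap_1, cap_2, cap_3 below 0.03 m/s and angular speed of tote below 0.15 rad/s and x of cap_0 in the frame of tote between -0.112 and 0.112 m and y of cap_0 in the frame of tote between -0.082 and 0.082 m and z of cap_0 in the frame of tote between 0 and 0.06 m and x of cap_1 in the frame of tote between -0.112 and 0.112 m and y of cap_1 in the frame of tote between -0.082 and 0.082 m and z of cap_1 in the frame of tote between 0 and 0.06 m and x of cap_2 in the frame of tote between -0.112 and 0.112 m and y of cap_2 in the frame of tote between -0.082 and 0.082 m and z of cap_2 in the frame of tote between 0 and 0.06 m and x of cap_3 in the frame of tote between -0.112 and 0.112 m and y of cap_3 in the frame of tote between -0.082 and 0.082 m and z of cap_3 in the frame of tote between 0 and 0.06 m and distance between each of cap_0, cap_1, cap_2, cap_3 and tote_corner below 0.12 m); the arm keeps its last pose, push and grip.
It fails at once if a bystander is moved more than 25 mm or tipped over (distance of any of bottle_a, bottle_b, bottle_c, cup from where it was at the start of the episode above 0.025 m or angle between any of bottle_a, bottle_b, bottle_c, cup's own z axis and vertical above 0.4 rad).
It also fails if it takes over 54 s, if anything falls off the work surface, if the arm or the gripper's body presses on something with over 40 N, if the wrist force passes 120 N, or if a joint passes its speed limit or range.

### The arm

A 6-joint arm with a two-finger parallel gripper is mounted at the origin on the work surface; the furniture and walls round the work are solid. World frame = base frame: x ahead of the robot, y to its left, z up, the work surface at z = 0. Lengths are in m, angles in degrees, forces in N, time in s.
With the tool pointing down it reaches from about 0.25 to 0.725 m from the base axis. Payload 4 kg.
Tool frame: the origin (TCP) lies at the very end of the fingers, on their centre line; the grasp point (between the pads) lies 19 mm behind it; z points along the fingers, y is the line along which they close (so a half turn about z gives the same grasp; the last joint's range is limited). The gripper opens to 85 mm and grips with 20 to 120 N. Pads are 22 mm wide; open, the fingers measure 114 mm over their backs; the gripper's body (76 mm by 85 mm) begins 54 mm behind the grasp point. The pads swing forward as they close: fully open they stand 13 mm farther back than shut.
Start: joints at [63.083, 13.785, 0.286, 76.501, 0, 90], TCP at [0.226, 0.446, 0.209] pointing down, gripper open.
Joint ranges: [-155.79, 155.79], [-60.16, 107.12], [-62.33, 73.08], [-114, 123.19], [-81.49, 82.49], [-180, 180]. Speed limits (degrees/s): [159.86, 159.86, 180, 180, 180, 180].

### API

Orientations are given as a 3x3 rotation matrix whose columns are the frame's x, y, z axes.
In Python, from station import manip, optics gives the robot as it stands. The module is installed in compiled form; this text tells all that it offers.
- The arm moves only by the tool jog_arm, never from a script. Its argument "rows" is a list of rows, each a list of 7 numbers: the opening, from -1 (shut) to 1 (fully open), then the shift along the tool's x, y, z in m, then the turn, a rotation vector about the tool's x, y, z in degrees. A call has 1 to 5 rows; each row shifts and turns the commanded pose from where the row before left it, along the tool's axes as they then stand; what a row does not reach is not made up. A row lasts 1/12 s, in which the tool goes at most 41.7 mm and 7.16 degrees, less where a joint would pass 70% of its speed; a pose out of reach is approached as far as the arm can. A call with a gripper value outside its range is refused whole. The fingers move at their own pace and stop on an object; "grip_force" is the grip in N (left out, the last holds). Time passes only in rows, so rows that do not move let the fingers close. It gives the time, the measured TCP pose, the force, the opening and the grip force at its end, in the units of the state.
- manip.state(): the state, without advancing time (a new reading comes with each control period).
- optics.camera(name): name is "scene" or "side" or "wrist"; returns the picture (420x560x3 uint8, red, green, blue); there is no depth.
- optics.camera_info(name): a dict with "fovy" (degrees; the focal length in pixels is half the picture's height over the tangent of half this angle, whatever the lens; pixels are square), "cx", "cy" (the principal point, pixels), "D" ([k1, k2, p1, p2, k3] as OpenCV has them; the pictures are not rectified), "view" (4x4, takes a point from world to camera coordinates). Camera axes: x right, y up, looking along -z (the intrinsics and any distortion apply to the point x, -y, -z); pixel columns grow to the right and rows downward; lengths in m; the calibration is good to about 2 mm. A picture is of the moment at which its call begins: read the wrist's pose just before it. camera_info takes no time and is no camera call; for the wrist camera it gives the pose at the moment of the call.
- manip.sign_off(): hands the job in; it is judged then, once.
The state is a dict: "t": time; "joint_positions": joint angles; "dq": joint speeds; "joint_efforts": joint torques, N m; "position": TCP position; "ee_rot": TCP orientation; "ft_force": force on the tool from outside, world axes, zero at the start; "moment": the same for the moment, N m; "finger_gap": finger opening in m; "finger_force": force on a finger pad.
Only numpy, scipy, OpenCV 4.12 (cv2) and the standard library are available. Lean on these libraries where they do the work, as an engineer would, in place of code of your own. Each camera call takes 0.05 s, during which the arm holds its last target. There are 200 camera calls.

## Working session

There is one attempt and no reset: what is moved stays moved. The work goes in short steps, Python scripts to look and compute and a tool call to move; the robot and the scene stay as the last step left them, time stands still between calls to the robot, and variables do not carry over. Pictures are saved under pics/ and viewed, at most 10 in all, crops included, and the job is handed in when it is done.

Besides the shell and the picture viewer there is one more tool, called as name(argument=value, ...) on one line, values as JSON. jog_arm: Moves the arm, as the interface text tells. Its arguments: {"type":"object","properties":{"rows":{"type":"array"},"grip_force":{"type":"number"}},"required":["rows"]}

```bash
mkdir -p pics; cat > h.py <<'E'
import numpy as np, cv2
from station import manip, optics
def K(i):
    f=210/np.tan(np.radians(i["fovy"])/2)
    return np.array([[f,0,i["cx"]],[0,f,i["cy"]],[0,0,1.]])
def proj(n,P):
    i=optics.camera_info(n);V=np.array(i["view"]);P=np.atleast_2d(P).astype(float)
    C=np.diag([1,-1,-1])@(V[:3,:3]@P.T+V[:3,3:])
    return cv2.projectPoints(C.T.copy(),np.zeros(3),np.zeros(3),K(i),np.array(i["D"],float))[0][:,0]
def unproj(n,uv,z):
    i=optics.camera_info(n);V=np.array(i["view"])
    p=cv2.undistortPoints(np.array(uv,float).reshape(-1,1,2),K(i),np.array(i["D"],float))[:,0]
    d=np.c_[p[:,0],-p[:,1],-np.ones(len(p))]@V[:3,:3]
    c=-V[:3,:3].T@V[:3,3]
    return c+d*((np.broadcast_to(z,len(p))-c[2])/d[:,2])[:,None]
def snap(n,f):
    im=optics.camera(n);cv2.imwrite(f"pics/{f}.png",cv2.cvtColor(im,cv2.COLOR_RGB2BGR));return im
E
python3 - <<'E'
from h import *
snap("scene","scene0");snap("side","side0")
for n in("scene","side"):
    i=optics.camera_info(n);V=np.array(i["view"]);print(n,-V[:3,:3].T@V[:3,3],i["fovy"],i["D"])
s=manip.state();print(s)
E
```

```text
scene [-0.58656587 -0.75112649  1.11787214] 48.93810440183828 [-0.01866487  0.          0.          0.          0.        ]
side [0.51371096 1.44659492 1.01588297] 47.14747386617915 [-0.10843821  0.          0.          0.          0.        ]
{'t': 0.1, 'joint_positions': array([6.30821262e+01, 1.38278726e+01, 2.20766734e-01, 7.64995395e+01,
       1.59919065e-03, 9.00019830e+01]), 'dq': array([ 0.02312363, -0.04784143,  0.08244025, -0.09513326, -0.08648992,
        0.10198142]), 'joint_efforts': array([-2.01824823e-04, -3.73138118e+01,  2.53009433e+01,  1.08786862e-02,
       -5.80478581e-05,  2.22638974e-06]), 'position': array([0.22607748, 0.44529884, 0.20779763]), 'ee_rot': array([[-8.91640653e-01,  4.52742965e-01, -8.67526981e-04],
       [ 4.52743795e-01,  8.91639133e-01, -1.64701473e-03],
       [ 2.78466750e-05, -1.86131274e-03, -9.99998267e-01]]), 'ft_force': array([-1.01979234,  1.16549859,  0.77851028]), 'moment': array([ 0.07773726,  0.03025701, -0.02787311]), 'finger_force': 0.0, 'finger_gap': 0.08532460668687299}
```

View pics/scene0.png

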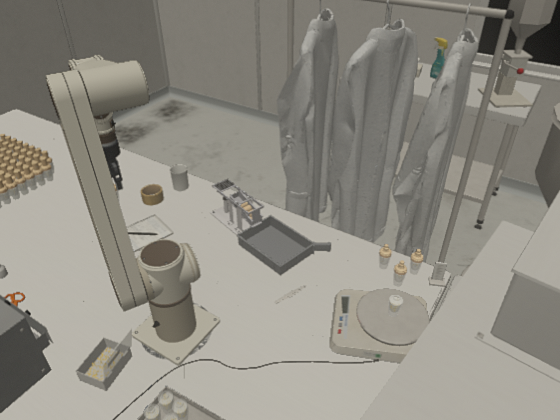

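View pics/side0.png

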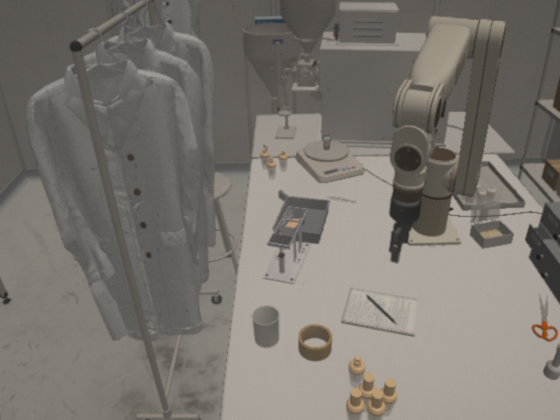

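Both views show the dispenser (scene ~(238,205), side ~(290,245)), the tote (scene ~(277,245), side ~(300,220)), the handle (scene ~(320,247), side ~(283,195)), the bottles (scene ~(400,262)) and the beaker (scene ~(180,178)). I'll enlarge the crops.

```bash
python3 - <<'E'
import cv2
a=cv2.imread("pics/scene0.png")[170:280,195:345];cv2.imwrite("pics/c1.png",cv2.resize(a,None,fx=5.3,fy=5.3,interpolation=cv2.INTER_CUBIC))
a=cv2.imread("pics/side0.png")[180:290,250:350];cv2.imwrite("pics/c2.png",cv2.resize(a,None,fx=5.4,fy=5.4,interpolation=cv2.INTER_CUBIC))
E
```

```text
(no output)
```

View pics/c1.png

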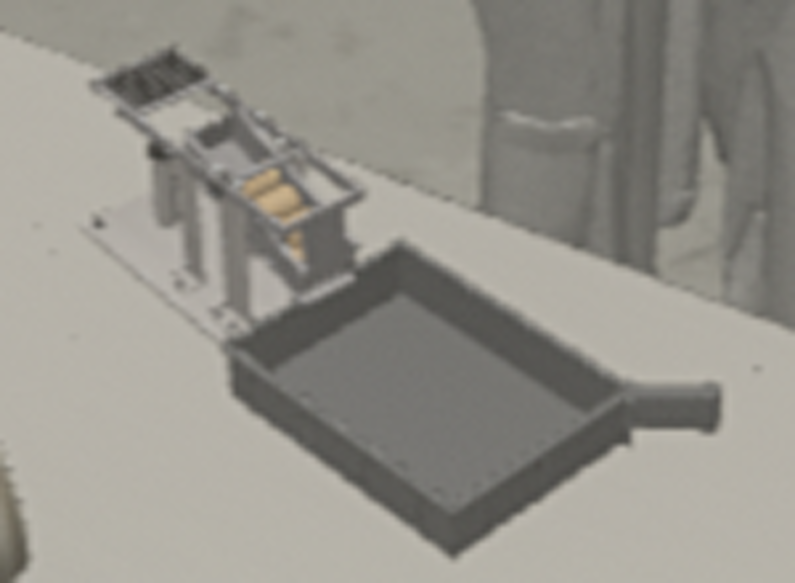

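View pics/c2.png

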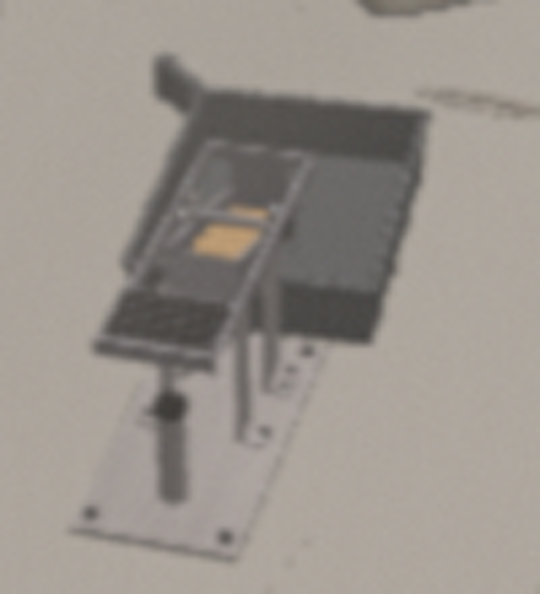

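```bash
python3 - <<'E'
from h import *
from scipy.optimize import least_squares
def c1(p): return (np.array(p,float)+.5)/5.3-.5+[195,170]
def c2(p): return (np.array(p,float)+.5)/5.4-.5+[250,180]
X,Y=.116,.086
def w(q,L): 
    L=np.array(L,float);c,s=np.cos(q[2]),np.sin(q[2]);return np.c_[q[0]+c*L[:,0]-s*L[:,1],q[1]+s*L[:,0]+c*L[:,1],L[:,2]]
# tote
L=[[X,-Y,.048],[X,Y,.048],[-X,Y,.048],[-X,-Y,.048]]
A=c1([[402,242],[230,348],[453,518],[628,392]]);B=c2([[130,268],[375,292],[430,112],[200,95]])
print("scene unproj",unproj("scene",A,.048).round(3).tolist());print("side",unproj("side",B,.048).round(3).tolist())
g=[*unproj("scene",A,.048).mean(0)[:2],0]
d=unproj("scene",A,.048);g[2]=np.arctan2(*(d[0]-d[3])[1::-1])
r=least_squares(lambda q:np.r_[(proj("scene",w(q,L))-A),(proj("side",w(q,L))-B)].ravel(),g,loss="soft_l1")
q=r.x;print("tote",q,np.degrees(q[2]),r.fun.round(1))
np.save("tote.npy",q)
print("grip",w(q,[[-.1325,-.1025,.036],[.112,.082,0]]))
T1=c1([[92,85],[172,48],[210,75],[130,108]]);T2=c2([[125,290],[232,313],[213,352],[97,345]])
# dispenser: tread corners
print("tread",unproj("scene",T1,.138).round(3).tolist(),unproj("side",T2,.138).round(3).tolist())
Lt=[[.143,.037,.138],[.143,-.037,.138],[.087,-.037,.138],[.087,.037,.138]]
Ls=[[.087,-.037,.138],[.087,.037,.138],[.143,.037,.138],[.143,-.037,.138]]
r=least_squares(lambda p:np.r_[(proj("scene",w(p,Lt))-T1),(proj("side",w(p,Ls))-T2)].ravel(),[*w(q,[[.19,0,0]])[0,:2],q[2]],loss="soft_l1")
p=r.x;print("disp",p,np.degrees(p[2]),r.fun.round(1));np.save("disp.npy",p)
print("tread c",w(p,[[.115,0,.138],[.109,0,.086],[-.09,0,.062]]))
print("base plate",unproj("side",c2([[70,532],[238,560],[330,340]]),0).round(3),unproj("scene",c1([[80,225],[225,350]]),0).round(3))
print("bottles",unproj("scene",[[385,264],[400,279],[417,271]],0).round(3),"cup",unproj("scene",[[180,189]],0).round(3))
print("mug",unproj("scene",[[152,200]],0).round(3))
E
```

```text
scene unproj [[0.57, 0.034, 0.048], [0.408, 0.068, 0.048], [0.35, -0.15, 0.048], [0.513, -0.184, 0.048]]
side [[0.564, 0.045, 0.048], [0.406, 0.079, 0.048], [0.352, -0.142, 0.048], [0.516, -0.173, 0.048]]
tote [ 0.46038857 -0.05505895  1.33606561] 76.55092075525593 [-0.7 -0.4 -3.  -0.3 -0.5 -0.2  1.6 -0.1 -1.9 -1.2  0.7 -0.2  0.4 -0.8
 -0.3 -1.9]
grip [[ 0.52926071 -0.20776497  0.036     ]
 [ 0.40668633  0.07294132  0.        ]]
tread [[0.509, 0.261, 0.138], [0.579, 0.242, 0.138], [0.565, 0.196, 0.138], [0.501, 0.219, 0.138]] [[0.562, 0.198, 0.138], [0.5, 0.224, 0.138], [0.512, 0.261, 0.138], [0.577, 0.252, 0.138]]
disp [0.50558229 0.12070815 1.28259545] 73.48730627302551 [-1.3 -0.8 -0.7 -0.7  0.6  0.1 -0.1  1.  -1.1 -0.8  1.6 -1.7  0.3  1.4
 -1.3 -0.9]
tread c [[0.53826848 0.23096519 0.138     ]
 [0.53656311 0.22521264 0.086     ]
 [0.48000179 0.03442004 0.062     ]]
base plate [[0.599 0.252 0.   ]
 [0.5   0.281 0.   ]
 [0.434 0.065 0.   ]] [[0.509 0.289 0.   ]
 [0.449 0.106 0.   ]]
bottles [[ 0.602 -0.423  0.   ]
 [ 0.56  -0.493  0.   ]
 [ 0.628 -0.528  0.   ]] cup [[0.569 0.504 0.   ]]
mug [[0.445 0.548 0.   ]]
```

jog_arm(rows=[[-1,0,0,0,0,0,6.3],[-1,0,0,0,0,0,6.3],[-1,0,0,0,0,0,6.3],[-1,0,0,0,0,0,6.3],[-1,0,0,0,0,0,6.2]], grip_force=60)

```text
t: 0.52
position: [0.2261, 0.4455, 0.208]
ee_rot: [[-0.521, 0.854, -0.001], [0.854, 0.521, -0.001], [-0.001, -0.001, -1.0]]
ft_force: [0.3, 0.1, 0.2]
finger_gap: 0.0255
finger_force: 0.0
```

jog_arm(rows=[[-1,-0.0346,0.0154,0.003,0,0,0],[-1,-0.0346,0.0154,0.003,0,0,0],[-1,-0.0346,0.0154,0.003,0,0,0],[-1,-0.0346,0.0154,0.003,0,0,0],[-1,-0.0346,0.0154,0.003,0,0,0]])

```text
t: 0.93
position: [0.3836, 0.3378, 0.1931]
ee_rot: [[-0.526, 0.851, -0.001], [0.851, 0.526, -0.0], [-0.0, -0.001, -1.0]]
ft_force: [0.5, 0.2, 0.3]
finger_gap: 0.0001
finger_force: 0.0
```

jog_arm(rows=[[-1,-0.0346,0.0154,0.003,0,0,0],[-1,-0.0346,0.0154,0.003,0,0,0],[-1,-0.0346,0.0154,0.003,0,0,0],[-1,-0.0346,0.0154,0.003,0,0,0],[-1,-0.0346,0.0154,0.003,0,0,0]])

```text
t: 1.35
position: [0.5401, 0.2307, 0.1779]
ee_rot: [[-0.525, 0.851, -0.001], [0.851, 0.525, -0.0], [0.0, -0.001, -1.0]]
ft_force: [0.5, 0.8, 0.0]
finger_gap: 0.0005
finger_force: 0.0
```

jog_arm(rows=[[-1,0,0,0,0,0,0],[-1,0,0,0,0,0,0]])

```text
t: 1.52
position: [0.5399, 0.2305, 0.1771]
ee_rot: [[-0.522, 0.853, -0.002], [0.853, 0.522, -0.001], [0.001, -0.002, -1.0]]
ft_force: [-1.2, 1.5, -0.5]
finger_gap: -0.0
finger_force: 0.0
```

```bash
python3 - <<'E'
from h import *
a=snap("wrist","w1");b=snap("side","s1")[180:290,240:350]
b=cv2.resize(b,(420,420),interpolation=cv2.INTER_CUBIC)
o=np.hstack([cv2.resize(a,(480,360)),cv2.resize(b,(320,360))]);cv2.imwrite("pics/m1.png",o[:,:,::-1])
print(proj("wrist",[[.538,.231,.138],manip.state()["position"]]))
E
```

```text
[[273.46184791 223.49746237]
 [274.88432917 245.66457126]]
```

View pics/m1.png

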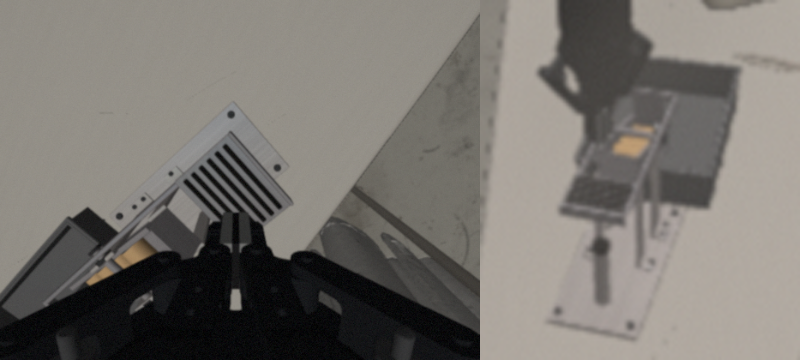

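The wrist view agrees with the measured tread centre (seen at about (277,225), predicted (273,223)). I'll press now.

jog_arm(rows=[[-1,0,0,0.008,0,0,0],[-1,0,0,0.008,0,0,0],[-1,0,0,0.008,0,0,0],[-1,0,0,0.008,0,0,0],[-1,0,0,0.006,0,0,0]])

```text
t: 2.03
position: [0.538, 0.2325, 0.1391]
ee_rot: [[-0.526, 0.85, -0.002], [0.85, 0.526, -0.001], [0.0, -0.002, -1.0]]
ft_force: [0.1, 0.4, -0.4]
finger_gap: 0.0001
finger_force: 0.0
```

jog_arm(rows=[[-1,-0.0008,-0.0009,0.01,0,0,0],[-1,-0.0008,-0.0009,0.01,0,0,0],[-1,-0.0008,-0.0009,0.01,0,0,0],[-1,-0.0008,-0.0009,0.01,0,0,0],[-1,-0.0008,-0.0009,0.01,0,0,0]])

```text
t: 2.45
position: [0.538, 0.2277, 0.0904]
ee_rot: [[-0.526, 0.851, 0.001], [0.851, 0.526, 0.003], [0.002, 0.003, -1.0]]
ft_force: [0.2, 3.8, 2.2]
finger_gap: -0.0001
finger_force: 2.2
```

jog_arm(rows=[[-1,0,0,0.001,0,0,0],[-1,0,0,0,0,0,0]])

```text
t: 2.62
position: [0.5372, 0.2261, 0.0889]
ee_rot: [[-0.525, 0.851, -0.001], [0.851, 0.525, -0.001], [-0.0, -0.001, -1.0]]
ft_force: [0.1, -0.3, 0.2]
finger_gap: 0.0001
finger_force: 0.1
```

```bash
python3 - <<'E'
from h import *
a=snap("wrist","w2");b=snap("side","s2")[180:290,240:350]
o=np.hstack([cv2.resize(a,(480,360)),cv2.resize(b,(320,360),interpolation=cv2.INTER_CUBIC)]);cv2.imwrite("pics/m2.png",o[:,:,::-1])
print(manip.state()["ft_force"])
E
```

```text
[-0.58812557  0.41774908 -1.19075897]
```

View pics/m2.png

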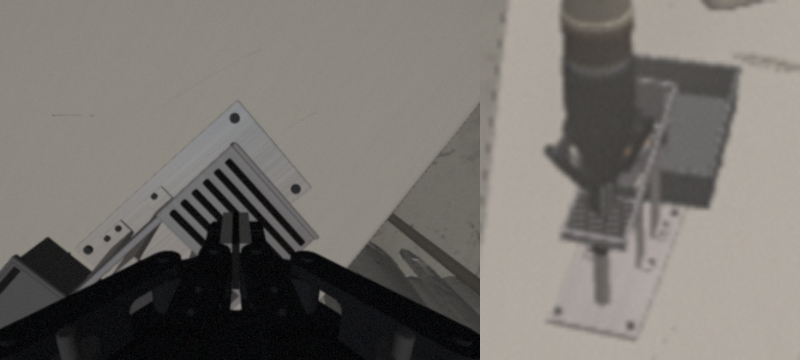

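The tread is under the fingertips and visibly lower than before, but the force reading is near zero. I'll go further down.

jog_arm(rows=[[-1,0,0,0.002,0,0,0],[-1,0,0,0.002,0,0,0],[-1,0,0,0,0,0,0]])

```text
t: 2.97
position: [0.5373, 0.2257, 0.0857]
ee_rot: [[-0.525, 0.851, -0.0], [0.851, 0.525, -0.001], [-0.001, -0.001, -1.0]]
ft_force: [-0.6, -1.6, 4.4]
finger_gap: 0.0002
finger_force: 1.8
```

jog_arm(rows=[[-1,0,0,0.002,0,0,0],[-1,0,0,0,0,0,0],[-1,0,0,0,0,0,0]])

```text
t: 3.22
position: [0.5377, 0.2263, 0.0839]
ee_rot: [[-0.525, 0.851, 0.001], [0.851, 0.525, -0.0], [-0.001, 0.0, -1.0]]
ft_force: [-0.6, -1.3, 4.6]
finger_gap: 0.0002
finger_force: 2.0
```

jog_arm(rows=[[-1,0,0,0.0015,0,0,0],[-1,0,0,0.0015,0,0,0],[-1,0,0,0,0,0,0]])

```text
t: 3.47
position: [0.5377, 0.2265, 0.0807]
ee_rot: [[-0.525, 0.851, 0.001], [0.851, 0.525, -0.0], [-0.0, 0.001, -1.0]]
ft_force: [0.4, -2.5, 4.8]
finger_gap: 0.0001
finger_force: 2.1
```

jog_arm(rows=[[-1,0,0,0.0015,0,0,0],[-1,0,0,0.0015,0,0,0],[-1,0,0,0,0,0,0]])

```text
t: 3.72
position: [0.5377, 0.2264, 0.0777]
ee_rot: [[-0.525, 0.851, 0.001], [0.851, 0.525, -0.0], [-0.0, 0.0, -1.0]]
ft_force: [0.3, -1.4, 5.1]
finger_gap: 0.0002
finger_force: 2.2
```

jog_arm(rows=[[-1,0,0,0.002,0,0,0],[-1,0,0,0.002,0,0,0],[-1,0,0,0,0,0,0]])

```text
t: 3.97
position: [0.5377, 0.2265, 0.0737]
ee_rot: [[-0.525, 0.851, 0.001], [0.851, 0.525, -0.0], [-0.0, 0.001, -1.0]]
ft_force: [0.7, -1.7, 5.5]
finger_gap: -0.0002
finger_force: 2.3
```

jog_arm(rows=[[-1,0,0,0.002,0,0,0],[-1,0,0,0.002,0,0,0],[-1,0,0,0,0,0,0]])

```text
t: 4.22
position: [0.5377, 0.2266, 0.0698]
ee_rot: [[-0.525, 0.851, 0.001], [0.851, 0.525, 0.0], [-0.0, 0.001, -1.0]]
ft_force: [-0.0, -2.2, 5.9]
finger_gap: -0.0002
finger_force: 2.4
```

jog_arm(rows=[[-1,0,0,0.001,0,0,0],[-1,0,0,0.001,0,0,0],[-1,0,0,0,0,0,0]])

```text
t: 4.47
position: [0.5377, 0.2266, 0.0679]
ee_rot: [[-0.525, 0.851, 0.001], [0.851, 0.525, 0.0], [-0.0, 0.001, -1.0]]
ft_force: [-0.2, -2.2, 6.2]
finger_gap: -0.0
finger_force: 2.4
```

jog_arm(rows=[[-1,0,0,0.001,0,0,0],[-1,0,0,0.001,0,0,0],[-1,0,0,0,0,0,0]])

```text
t: 4.72
position: [0.5378, 0.2267, 0.066]
ee_rot: [[-0.525, 0.851, 0.001], [0.851, 0.525, 0.0], [-0.0, 0.001, -1.0]]
ft_force: [-0.2, -1.0, 6.6]
finger_gap: -0.0004
finger_force: 2.5
```

```bash
python3 - <<'E'
from h import *
a=snap("wrist","w3");b=snap("side","s3")[190:270,265:335];c=snap("scene","sc3")[165:270,195:300]
o=np.hstack([cv2.resize(a[90:],(440,360)),cv2.resize(b,(360,360),interpolation=cv2.INTER_CUBIC)])
o2=cv2.resize(c,(240,240),interpolation=cv2.INTER_CUBIC);o=np.vstack([o,np.zeros((240,800,3),np.uint8)]);o[360:,:240]=o2
o[360:,240:480]=cv2.resize(cv2.imread("pics/scene0.png")[165:270,195:300,::-1],(240,240),interpolation=cv2.INTER_CUBIC)
o[360:,500:740]=cv2.resize(cv2.imread("pics/side0.png")[190:270,265:335,::-1],(240,240),interpolation=cv2.INTER_CUBIC)
cv2.imwrite("pics/m3.png",o[:,:,::-1])
E
```

```text
(no output)
```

View pics/m3.png

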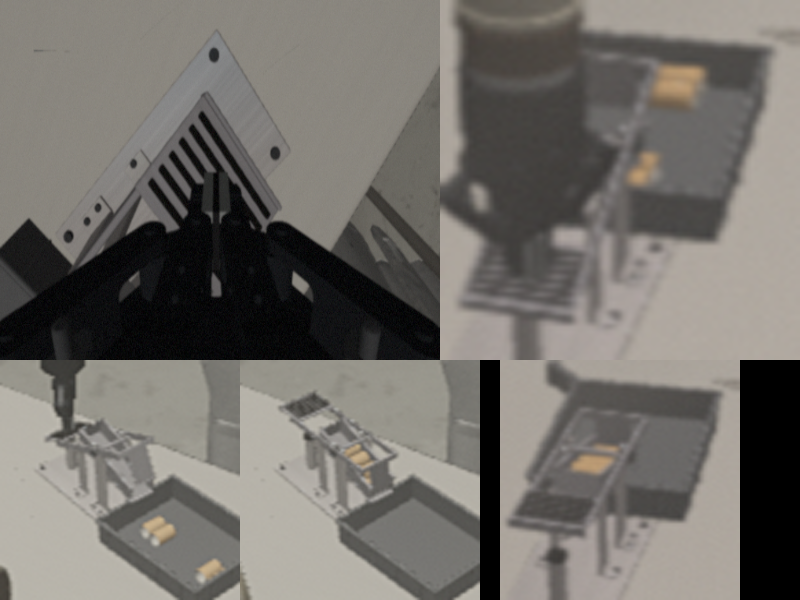

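All four caps are already in the tote (two at (680,85), two at (645,170) in the side crop). I'll keep pressing until the stop shows as a stiff force rise.

jog_arm(rows=[[-1,0,0,0.001,0,0,0],[-1,0,0,0.001,0,0,0],[-1,0,0,0,0,0,0]])

```text
t: 5.12
position: [0.5378, 0.2268, 0.0641]
ee_rot: [[-0.525, 0.851, 0.001], [0.851, 0.525, 0.001], [0.0, 0.001, -1.0]]
ft_force: [0.0, -1.6, 6.0]
finger_gap: 0.0
finger_force: 2.5
```

jog_arm(rows=[[-1,0,0,0.001,0,0,0],[-1,0,0,0.001,0,0,0],[-1,0,0,0,0,0,0]])

```text
t: 5.37
position: [0.538, 0.2269, 0.0631]
ee_rot: [[-0.525, 0.851, 0.002], [0.851, 0.525, 0.001], [-0.0, 0.002, -1.0]]
ft_force: [-1.8, -0.8, 11.7]
finger_gap: 0.0
finger_force: 4.5
```

jog_arm(rows=[[-1,0,0,0.001,0,0,0],[-1,0,0,0.0005,0,0,0],[-1,0,0,0,0,0,0],[-1,0,0,0,0,0,0],[-1,0,0,0,0,0,0]])

```text
t: 5.78
position: [0.5381, 0.2268, 0.0627]
ee_rot: [[-0.525, 0.851, 0.002], [0.851, 0.525, 0.001], [-0.0, 0.003, -1.0]]
ft_force: [-4.1, -4.1, 15.3]
finger_gap: -0.0001
finger_force: 6.6
```

jog_arm(rows=[[-1,0,0,-0.008,0,0,0],[-1,0,0,-0.008,0,0,0],[-1,0,0,-0.01,0,0,0],[-1,0,0,-0.01,0,0,0],[-1,0,0,-0.012,0,0,0]])

```text
t: 6.2
position: [0.5373, 0.2269, 0.1087]
ee_rot: [[-0.526, 0.851, -0.0], [0.851, 0.526, 0.0], [0.0, -0.0, -1.0]]
ft_force: [0.9, 1.5, 1.8]
finger_gap: 0.0002
finger_force: 1.1
```

jog_arm(rows=[[-1,0,0,-0.012,0,0,0],[-1,0,0,-0.014,0,0,0],[-1,0,0,-0.02,0,0,0],[-1,0,0,-0.02,0,0,0],[-1,0,0,-0.02,0,0,0]])

```text
t: 6.62
position: [0.536, 0.2254, 0.194]
ee_rot: [[-0.525, 0.851, -0.004], [0.851, 0.525, -0.003], [-0.0, -0.004, -1.0]]
ft_force: [-0.0, -0.5, -0.3]
finger_gap: -0.0
finger_force: 0.0
```

jog_arm(rows=[[1,-0.0304,-0.0194,0,0,0,0],[1,-0.0304,-0.0194,0,0,0,0],[1,-0.0304,-0.0194,0,0,0,0],[1,-0.0304,-0.0194,0,0,0,0],[1,-0.0304,-0.0194,0,0,0,0]])

```text
t: 7.03
position: [0.533, 0.0442, 0.1934]
ee_rot: [[-0.526, 0.851, -0.003], [0.851, 0.526, -0.001], [0.001, -0.004, -1.0]]
ft_force: [0.5, -0.2, -0.5]
finger_gap: 0.0603
finger_force: 0.0
```

jog_arm(rows=[[1,-0.0304,-0.0194,0,0,0,0],[1,-0.0304,-0.0194,0,0,0,0],[1,-0.0304,-0.0194,0,0,0,0],[1,-0.0304,-0.0194,0,0,0,0],[1,-0.0304,-0.0194,0,0,0,0]])

```text
t: 7.45
position: [0.5301, -0.1359, 0.1934]
ee_rot: [[-0.525, 0.851, -0.004], [0.851, 0.525, -0.0], [0.002, -0.003, -1.0]]
ft_force: [0.9, 0.2, 0.9]
finger_gap: 0.0854
finger_force: 0.0
```

jog_arm(rows=[[1,-0.0304,-0.0194,0,0,0,0],[1,-0.0304,-0.0194,0,0,0,0],[1,0,0,0.02,0,0,0],[1,0,0,0,0,0,0],[1,0,0,0,0,0,0]])

```text
t: 7.87
position: [0.5286, -0.2059, 0.1723]
ee_rot: [[-0.524, 0.852, -0.006], [0.852, 0.524, 0.002], [0.005, -0.004, -1.0]]
ft_force: [-0.5, 1.3, 0.1]
finger_gap: 0.0856
finger_force: 0.0
```

```bash
python3 - <<'E'
from h import *
q=np.load("tote.npy");c,s=np.cos(q[2]),np.sin(q[2])
S=manip.state();print(S["position"],S["ee_rot"][:,1])
def w(x,y,z):return [q[0]+c*x-s*y,q[1]+s*x+c*y,z]
P=[w(-.1325,-.1025,.048),w(-.1495,-.1195,.048),w(-.116,-.086,.048),w(.116,-.086,.048),w(-.116,.086,.048),w(.112,.082,.0)]
a=snap("wrist","w4");print(proj("wrist",P).round(0).tolist())
b=snap("side","s4");print(proj("side",P).round(0).tolist())
np.set_printoptions(suppress=True)
o=np.hstack([a[:,:],cv2.resize(b[150:290,240:340][:125],(240,300),interpolation=cv2.INTER_CUBIC) if 0 else cv2.copyMakeBorder(cv2.resize(b[180:280,255:335],(240,300),interpolation=cv2.INTER_CUBIC),0,120,0,0,cv2.BORDER_CONSTANT)])
cv2.imwrite("pics/m4.png",o[:,:,::-1])
E
```

```text
[ 0.52858528 -0.20589131  0.17228044] [ 0.85153972  0.5242757  -0.00388472]
[[273.0, 194.0], [273.0, 220.0], [273.0, 169.0], [486.0, -40.0], [121.0, 17.0], [325.0, -171.0]]
[[283.0, 193.0], [280.0, 190.0], [286.0, 195.0], [272.0, 228.0], [330.0, 200.0], [319.0, 244.0]]
```

View pics/m4.png

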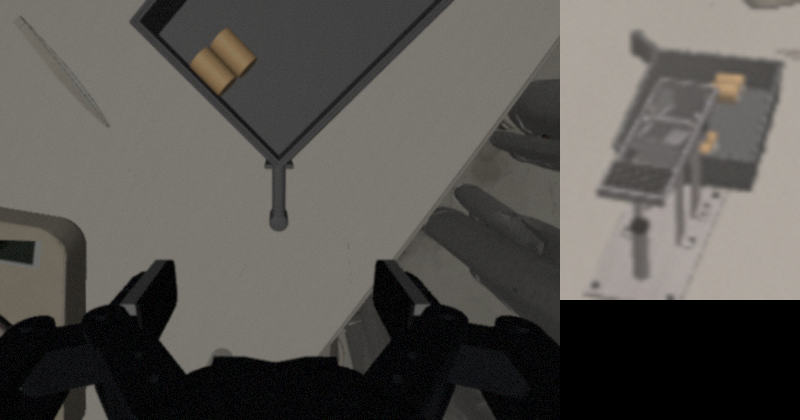

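```bash
python3 - <<'E'
from h import *
S=manip.state();R=np.array(S["ee_rot"]);p=np.array(S["position"])
u=unproj("wrist",[[279,221],[280,162],[279,195],[134,20],[279,220]],.048);print(u.round(4))
d=u[1]-u[0];d/=np.linalg.norm(d);print("len",np.linalg.norm(u[1]-u[0]),"ang",np.degrees(np.arctan2(d[1],d[0])))
e=u[3]-u[1];print("wall -x dir/len",e,np.linalg.norm(e))
t=u[0]+.025*d;t[2]=p[2];print("target",t,"tool shift",R.T@(t-p),"d in tool",R.T@d)
E
```

```text
[[ 0.548  -0.2265  0.048 ]
 [ 0.5199 -0.1799  0.048 ]
 [ 0.5349 -0.2056  0.048 ]
 [ 0.3603 -0.1445  0.048 ]
 [ 0.5475 -0.2257  0.048 ]]
len 0.05437062298499044 ang 121.04604181666822
wall -x dir/len [-0.15965063  0.03540584  0.        ] 0.1635294945236629
target [ 0.53507173 -0.20505136  0.17417391] tool shift [-2.28590962e-03  4.07864724e-03 -7.48604990e-06] d in tool [0.99992421 0.01224198 0.00130631]
```

jog_arm(rows=[[1,0,0.004,0,0,0,0],[1,0,0,0.03,0,0,0],[1,0,0,0.03,0,0,0],[1,0,0,0.03,0,0,0],[1,0,0,0.02,0,0,0]])

```text
t: 8.38
position: [0.5339, -0.2023, 0.0624]
ee_rot: [[-0.527, 0.85, -0.002], [0.85, 0.527, 0.001], [0.001, -0.001, -1.0]]
ft_force: [-1.6, 0.3, -0.9]
finger_gap: 0.0853
finger_force: 0.0
```

jog_arm(rows=[[1,0,0,0.015,0,0,0],[1,0,0,0.015,0,0,0],[1,0,0,0.012,0,0,0],[1,0,0,0,0,0,0]])

```text
t: 8.72
position: [0.5331, -0.2021, 0.0201]
ee_rot: [[-0.527, 0.85, -0.004], [0.85, 0.527, 0.002], [0.003, -0.003, -1.0]]
ft_force: [0.0, 0.5, -0.5]
finger_gap: 0.0856
finger_force: 0.0
```

```bash
python3 - <<'E'
from h import *
print(manip.state()["position"]);snap("wrist","w5")
E
```

```text
[ 0.53308108 -0.20211746  0.02012561]
```

View pics/w5.png

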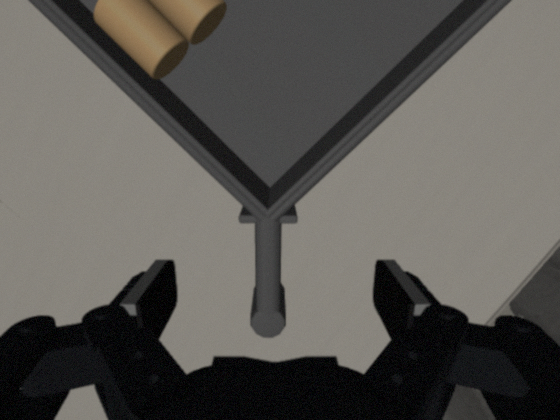

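```bash
python3 - <<'E'
from h import *
S=manip.state();R=np.array(S["ee_rot"]);p=np.array(S["position"])
u=unproj("wrist",[[268,322],[268,218]],.048)
for a in u: print((R.T@(a-p)).round(4))
print(proj("wrist",[p,p-.019*R[:,2]]).round(0))
E
```

```text
[-0.0287 -0.0033 -0.0265]
[ 0.0238 -0.003  -0.0264]
[[275. 246.]
 [275. 261.]]
```

jog_arm(rows=[[1,-0.002,-0.003,0.003,0,0,0],[-1,0,0,0,0,0,0],[-1,0,0,0,0,0,0],[-1,0,0,0,0,0,0],[-1,0,0,0,0,0,0]], grip_force=60)

```text
t: 9.18
position: [0.5333, -0.2076, 0.0198]
ee_rot: [[-0.525, 0.851, 0.001], [0.851, 0.525, -0.0], [-0.001, 0.001, -1.0]]
ft_force: [-0.4, -0.7, -0.4]
finger_gap: 0.0388
finger_force: 0.0
```

jog_arm(rows=[[-1,0,0,0,0,0,0],[-1,0,0,0,0,0,0],[-1,0,0,0,0,0,0],[-1,0,0,0,0,0,0],[-1,0,0,0,0,0,0]])

```text
t: 9.6
position: [0.5331, -0.2075, 0.0196]
ee_rot: [[-0.525, 0.851, 0.001], [0.851, 0.525, -0.0], [-0.001, 0.0, -1.0]]
ft_force: [-0.9, 0.5, 3.5]
finger_gap: 0.0098
finger_force: 59.6
```

jog_arm(rows=[[-1,-0.003,-0.004,0,0,0,0],[-1,-0.0055,-0.007,0,0,0,0],[-1,-0.007,-0.009,0,0,0,0],[-1,-0.007,-0.009,0,0,0,0],[-1,-0.007,-0.009,0,0,0,0]])

```text
t: 10.02
position: [0.516, -0.2535, 0.0196]
ee_rot: [[-0.525, 0.851, 0.001], [0.851, 0.525, 0.0], [-0.0, 0.001, -1.0]]
ft_force: [0.8, 3.9, 5.5]
finger_gap: 0.0095
finger_force: 59.8
```

jog_arm(rows=[[-1,-0.007,-0.009,0,0,0,0],[-1,-0.007,-0.009,0,0,0,0],[-1,-0.007,-0.009,0,0,0,0],[-1,-0.007,-0.009,0,0,0,0],[-1,-0.007,-0.009,0,0,0,0]])

```text
t: 10.43
position: [0.4957, -0.3053, 0.0192]
ee_rot: [[-0.523, 0.852, 0.001], [0.852, 0.523, 0.005], [0.003, 0.003, -1.0]]
ft_force: [0.8, 10.7, 4.3]
finger_gap: 0.0095
finger_force: 69.3
```

jog_arm(rows=[[-1,-0.005,-0.006,0,0,0,0],[-1,-0.003,-0.003,0,0,0,0],[-1,0,0,0,0,0,0],[-1,0,0,0,0,0,0]])

```text
t: 10.77
position: [0.4912, -0.3144, 0.0187]
ee_rot: [[-0.522, 0.853, -0.001], [0.853, 0.522, 0.009], [0.008, 0.004, -1.0]]
ft_force: [0.7, 11.4, 8.1]
finger_gap: 0.0095
finger_force: 80.2
```

```bash
python3 - <<'E'
from h import *
a=snap("scene","sc6")[155:295,190:440];b=snap("side","s6")[140:290,245:355]
o=np.hstack([cv2.resize(a,(500,420),interpolation=cv2.INTER_CUBIC),cv2.resize(b,(300,420),interpolation=cv2.INTER_CUBIC)])
cv2.imwrite("pics/m6.png",o[:,:,::-1])
E
```

```text
(no output)
```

View pics/m6.png

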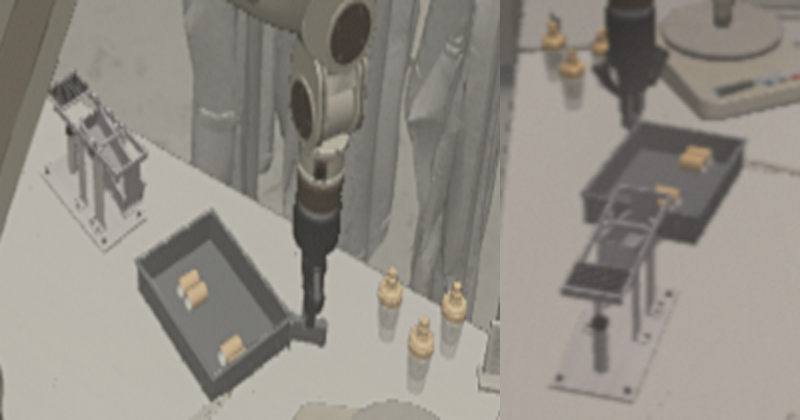

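The tote is out, but the 11 N on the wrist suggests it touches the hotplate. I'll check the geometry.

```bash
python3 - <<'E'
from h import *
print("plate z=0.03",unproj("scene",[[338,292],[332,350],[430,356]],.03).round(3).tolist())
print("side plate corner",unproj("side",[[297,156],[328,178],[362,172]],.01).round(3).tolist())
m=lambda u,v:[190+u/2,155+v/3]; n=lambda u,v:[245+u*110/300,140+v*150/420]
print("tote z48 scene",unproj("scene",[m(212,210),m(137,262),m(211,375),m(290,322)],.048).round(3).tolist())
print("tote z48 side",unproj("side",[n(83,192),n(195,218),n(245,141),n(140,124)],.048).round(3).tolist())
a=cv2.imread("pics/sc6.png")[230:330,250:370];b=cv2.imread("pics/s6.png")[120:220,270:370]
cv2.imwrite("pics/m7.png",np.hstack([cv2.resize(a,(440,400)),cv2.resize(b,(360,400),interpolation=cv2.INTER_CUBIC)]))
E
```

```text
plate z=0.03 [[0.37, -0.355, 0.03], [0.164, -0.44, 0.03], [0.291, -0.677, 0.03]]
side plate corner [[0.463, -0.616, 0.01], [0.335, -0.391, 0.01], [0.179, -0.44, 0.01]]
tote z48 scene [[0.571, -0.079, 0.048], [0.416, -0.017, 0.048], [0.327, -0.223, 0.048], [0.469, -0.292, 0.048]]
tote z48 side [[0.559, -0.091, 0.048], [0.409, -0.021, 0.048], [0.323, -0.218, 0.048], [0.475, -0.275, 0.048]]
```

View pics/m7.png

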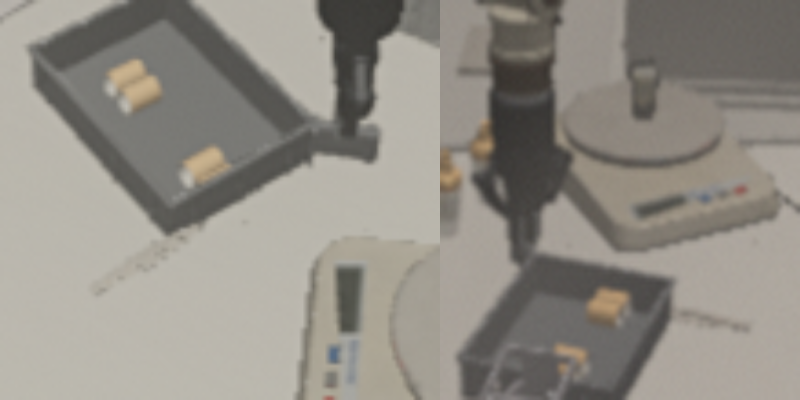

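jog_arm(rows=[[-1,0,0,-0.002,0,0,2],[-1,0,0,-0.002,0,0,2],[-1,0,0,0,0,0,2],[-1,0,0,0,0,0,0]])

```text
t: 11.2
position: [0.49, -0.3154, 0.0209]
ee_rot: [[-0.43, 0.903, -0.004], [0.903, 0.43, 0.006], [0.007, -0.001, -1.0]]
ft_force: [0.7, 5.6, -2.7]
finger_gap: 0.0099
finger_force: 61.4
```

```bash
python3 - <<'E'
from h import *
s=manip.state();print({k:np.round(s[k],3).tolist() for k in("position","joint_positions","ft_force","moment","finger_force","finger_gap")})
E
```

```text
{'position': [0.49, -0.315, 0.021], 'joint_positions': [-32.858, 31.435, -2.723, 56.238, 0.16, 31.648], 'ft_force': [0.749, 5.598, -2.687], 'moment': [1.357, -0.238, -0.877], 'finger_force': 61.4, 'finger_gap': 0.01}
```

jog_arm(rows=[[-1,0,0,0,0,0,1.5],[-1,0,0,0,0,0,1.5],[-1,0,0,0,0,0,0]], grip_force=100)

```text
t: 11.45
position: [0.4898, -0.3168, 0.021]
ee_rot: [[-0.384, 0.923, -0.005], [0.923, 0.384, 0.003], [0.005, -0.003, -1.0]]
ft_force: [-0.6, 4.0, -2.4]
finger_gap: 0.0081
finger_force: 98.7
```

jog_arm(rows=[[-1,0.0011,0.0002,-0.0133,0.35,-2.48,0],[-1,0.0011,0.0002,-0.0133,0.35,-2.48,0],[-1,0.0011,0.0002,-0.0133,0.35,-2.48,0],[-1,0,0,0,0,0,0]])

```text
t: 11.78
position: [0.4913, -0.3128, 0.0645]
ee_rot: [[-0.385, 0.922, 0.035], [0.913, 0.386, -0.13], [-0.133, -0.018, -0.991]]
ft_force: [-0.5, -0.2, -2.3]
finger_gap: 0.008
finger_force: 98.6
```

jog_arm(rows=[[-1,0.0011,0.0002,-0.0133,0.35,-2.48,0],[-1,0.0011,0.0002,-0.0133,0.35,-2.48,0],[-1,0.0011,0.0002,-0.0133,0.35,-2.48,0],[-1,0.0011,0.0002,-0.0133,0.35,-2.48,0],[-1,0.0011,0.0002,-0.0133,0.35,-2.48,0]])

```text
t: 12.2
position: [0.4856, -0.2941, 0.126]
ee_rot: [[-0.37, 0.925, 0.085], [0.864, 0.377, -0.333], [-0.34, -0.05, -0.939]]
ft_force: [0.5, 1.0, -1.9]
finger_gap: 0.0078
finger_force: 98.6
```

jog_arm(rows=[[-1,0.0011,0.0002,-0.0133,0.35,-2.48,0],[-1,0.0011,0.0002,-0.0133,0.35,-2.48,0],[-1,0.0011,0.0002,-0.0133,0.35,-2.48,0],[-1,0.0011,0.0002,-0.0133,0.35,-2.48,0],[-1,0.0008,0.0001,-0.0095,0.25,-1.8,0]])

```text
t: 12.62
position: [0.4781, -0.2635, 0.1809]
ee_rot: [[-0.349, 0.928, 0.132], [0.777, 0.365, -0.512], [-0.524, -0.076, -0.849]]
ft_force: [-0.6, 1.3, -2.9]
finger_gap: 0.0078
finger_force: 98.6
```

jog_arm(rows=[[-1,0,0,0,0,0,0],[-1,0,0,0,0,0,0],[-1,0,0,0,0,0,0],[-1,0,0,0,0,0,0],[-1,0,0,0,0,0,0]])

```text
t: 13.03
position: [0.4784, -0.2638, 0.1802]
ee_rot: [[-0.348, 0.928, 0.132], [0.779, 0.364, -0.51], [-0.522, -0.075, -0.85]]
ft_force: [-0.2, 1.0, -3.1]
finger_gap: 0.0081
finger_force: 98.6
```

jog_arm(rows=[[-1,0,0,0,0,0,0],[-1,0,0,0,0,0,0],[-1,0,0,0,0,0,0],[-1,0,0,0,0,0,0],[-1,0,0,0,0,0,0]])

```text
t: 13.45
position: [0.4789, -0.2632, 0.181]
ee_rot: [[-0.348, 0.928, 0.134], [0.778, 0.365, -0.511], [-0.523, -0.074, -0.849]]
ft_force: [-0.2, 0.1, -2.7]
finger_gap: 0.008
finger_force: 98.6
```

```bash
python3 - <<'E'
from h import *
a=snap("scene","sc8")[155:295,220:380];b=snap("side","s8")[140:260,265:365]
o=np.hstack([cv2.resize(a,(440,420),interpolation=cv2.INTER_CUBIC),cv2.resize(b,(350,420),interpolation=cv2.INTER_CUBIC)])
cv2.imwrite("pics/m8.png",o[:,:,::-1])
E
```

```text
(no output)
```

View pics/m8.png

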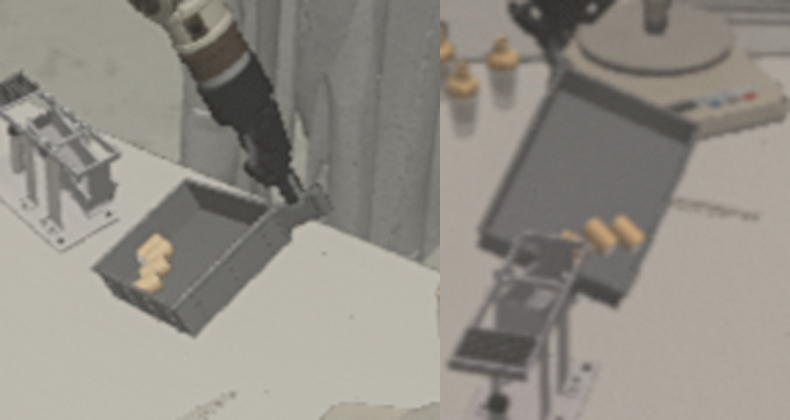

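All four caps seem to be gathering low: scene crop ~(150,265), side crop ~(600,235). I'll fit the tilted tote's pose and measure the cap distances.

```bash
python3 - <<'E'
from h import *
from scipy.optimize import least_squares
from scipy.spatial.transform import Rotation as Ro
m=lambda u,v:[220+u*160/440,155+v/3]; n=lambda u,v:[265+u*100/350,140+v*120/420]
X,Y=.116,.086
L=np.array([[X,-Y,.048],[X,Y,.048],[-X,Y,.048],[-X,-Y,.048]])
A=np.array([m(188,182),m(95,268),m(193,330),m(275,208)])
B=np.array([n(482,240),n(615,298),n(697,130),n(565,72)])
A[2]=np.nan  # uncertain
def f(q):
    P=q[:3]+Ro.from_rotvec(q[3:]).apply(L)
    r=np.r_[proj("scene",P)-A,proj("side",P)-B].ravel();return np.nan_to_num(r)
R0=Ro.from_rotvec(np.radians(32)*np.array([-.97,-.26,0]))*Ro.from_euler("z",70,degrees=True)
r=least_squares(f,np.r_[.44,-.13,.08,R0.as_rotvec()],loss="soft_l1");q=r.x;R=Ro.from_rotvec(q[3:])
print("pos",q[:3],"tilt",np.degrees(np.arccos(R.as_matrix()[2,2])),r.fun.round(1))
W=lambda p:q[:3]+R.apply(p)
print("corner out",W([.112,.082,0]),"grip",W([-.1325,-.1025,.036]))
def hit(name,uv,h):
    a,b=unproj(name,[uv],.4)[0],unproj(name,[uv],-.2)[0];a,b=R.inv().apply(a-q[:3]),R.inv().apply(b-q[:3])
    return (a+(b-a)*(h-a[2])/(b[2]-a[2]))
for nm,pts in(("scene",[m(155,248),m(155,268),m(148,283)]),("side",[n(570,243),n(600,235),n(628,232)])):
    for p in pts: x=hit(nm,p,.02);print(nm,x.round(3),np.linalg.norm(x-[.109,.079,.003]).round(3))
print(proj("scene",[W([.109,.079,.003])]),proj("side",[W([.109,.079,.003])]))
E
```

```text
pos [0.06480002 0.09675357 0.19323363] tilt 21.62031442470631 [-1.185e+02  2.800e+00 -1.349e+02 -1.000e-01  0.000e+00  0.000e+00
 -1.342e+02  1.950e+01 -1.430e+01 -5.900e+00 -9.000e-01  9.000e-01
 -1.600e+00 -6.000e-01 -1.170e+01 -4.300e+00]
corner out [0.05277622 0.22523769 0.14209401] grip [ 0.08227711 -0.04464213  0.28841927]
scene [-0.283 -0.288  0.02 ] 0.537
scene [-0.313 -0.275  0.02 ] 0.551
scene [-0.328 -0.26   0.02 ] 0.554
side [0.052 0.031 0.02 ] 0.077
side [0.028 0.052 0.02 ] 0.087
side [0.011 0.073 0.02 ] 0.099
[[128.78164686 255.63512354]] [[434.46768358 231.60105088]]
```

```bash
python3 - <<'E'
from h import *
from scipy.optimize import least_squares
from scipy.spatial.transform import Rotation as Ro
m=lambda u,v:[220+u*160/440,155+v/3]; n=lambda u,v:[265+(u-440)*100/350,140+v*120/420]
X,Y=.116,.086
L=np.array([[X,-Y,.048],[X,Y,.048],[-X,Y,.048],[-X,-Y,.048]])
A=np.array([m(188,182),m(95,268),m(193,330),m(275,208)])
B=np.array([n(482,240),n(615,298),n(697,130),n(565,72)])
A[2]=np.nan
def f(q):
    P=q[:3]+Ro.from_rotvec(q[3:]).apply(L)
    return np.nan_to_num(np.r_[proj("scene",P)-A,proj("side",P)-B].ravel())
R0=Ro.from_rotvec(np.radians(32)*np.array([-.97,-.26,0]))*Ro.from_euler("z",70,degrees=True)
r=least_squares(f,np.r_[.44,-.13,.08,R0.as_rotvec()],loss="soft_l1");q=r.x;R=Ro.from_rotvec(q[3:])
print("pos",q[:3],"tilt",np.degrees(np.arccos(R.as_matrix()[2,2])),r.fun.round(1))
W=lambda p:q[:3]+R.apply(p)
print("corner out",W([.112,.082,0]),"grip",W([-.1325,-.1025,.036]))
p=np.load("disp.npy");c=W([.109,.079,.003])[:2]-p[:2];print("corner disp x",c@[np.cos(p[2]),np.sin(p[2])])
def hit(name,uv,h):
    a,b=unproj(name,[uv],.4)[0],unproj(name,[uv],-.2)[0];a,b=R.inv().apply(a-q[:3]),R.inv().apply(b-q[:3])
    return (a+(b-a)*(h-a[2])/(b[2]-a[2]))
for nm,pts in(("scene",[m(155,248),m(155,268),m(148,283)]),("side",[n(570,243),n(600,235),n(628,232)])):
    for x in pts: x=hit(nm,x,.018);print(nm,x.round(3),np.linalg.norm(x-[.109,.079,.003]).round(3))
E
```

```text
pos [ 0.44499688 -0.13700742  0.06550384] tilt 32.89611449188571 [ 0.1  0.2 -1.8  0.3  0.   0.   0.2  0.3 -4.2 -1.2  0.5  1.8  0.7  0.1
 -2.3 -1.3]
corner out [ 0.42019105 -0.02310681 -0.00985745] grip [ 0.47572656 -0.25428643  0.18658158]
corner disp x -0.1634801552267587
scene [0.1   0.003 0.018] 0.078
scene [0.053 0.029 0.018] 0.077
scene [0.034 0.051 0.018] 0.081
side [0.06  0.011 0.018] 0.085
side [0.036 0.036 0.018] 0.086
side [0.019 0.062 0.018] 0.093
```

I've gone over the ten-picture viewing limit (12 so far), so I won't view any more. The remaining check will be numeric: gold-pixel segmentation mapped into the tote frame.

```bash
python3 - <<'E'
from h import *
from scipy.spatial.transform import Rotation as Ro
import itertools
S=manip.state();Rt=np.array(S["ee_rot"]);g=np.array(S["position"])-.019*Rt[:,2]
# tote pose from tool: tilt from tool axis, yaw from line grip->corner, corner on bench
from scipy.optimize import least_squares
z=-Rt[:,2]
yv=None
x=Rt[:,0]; b=np.cross(z,x)
# tool x ~ tote 45deg diag (towards +x+y)
for off in(-6,0,6):
    a=np.radians(45+off);tx=np.cos(a)*x-np.sin(a)*b;ty=np.cross(z,tx);M=np.c_[tx,ty,z];o=g-M@[-.1325,-.1025,.036]
    print("off",off,"corner",(o+M@[.112,.082,0]).round(3))
    for nm in("wrist","scene","side"):
        im=optics.camera(nm);hsv=cv2.cvtColor(im,cv2.COLOR_RGB2HSV)
        k=((hsv[...,0]>10)&(hsv[...,0]<25)&(hsv[...,1]>80)&(hsv[...,2]>70)).astype(np.uint8)
        n,l,st,c=cv2.connectedComponentsWithStats(k)
        for i in range(1,n):
            if st[i,4]<12: continue
            v,u=np.where(l==i);uv=np.c_[u,v]
            A=(unproj(nm,uv,.5)-o)@M;B=(unproj(nm,uv,-.3)-o)@M
            P=A+(B-A)*((.014-A[:,2])/(B[:,2]-A[:,2]))[:,None]
            if not(abs(P[:,0].mean())<.13 and abs(P[:,1].mean())<.1):continue
            d=np.linalg.norm(P-[.109,.079,.003],axis=1)
            print(nm,st[i,4],"px",c[i].round(0),"tote",P.mean(0).round(3),"d",d.min().round(3),d.max().round(3))
E
```

```text
off -6 corner [ 0.384 -0.03   0.006]
side 75 px [315. 206.] tote [0.051 0.03  0.014] d 0.061 0.097
off 0 corner [ 0.415 -0.02   0.005]
side 79 px [314. 206.] tote [0.037 0.048 0.014] d 0.064 0.098
off 6 corner [ 0.446 -0.014  0.006]
side 78 px [314. 206.] tote [0.02  0.065 0.014] d 0.074 0.112
```

```bash
python3 - <<'E'
from h import *
S=manip.state();Rt=np.array(S["ee_rot"]);g=np.array(S["position"])-.019*Rt[:,2];z=-Rt[:,2];x=Rt[:,0];b=np.cross(z,x)
a=np.radians(46);tx=np.cos(a)*x-np.sin(a)*b;ty=np.cross(z,tx);M=np.c_[tx,ty,z];o=g-M@[-.1325,-.1025,.036]
for nm in("wrist","scene","side"):
    im=optics.camera(nm).astype(int);k=((im[...,0]-im[...,2]>35)).astype(np.uint8)
    print(nm,"corner px",proj(nm,o+M@[.109,.079,.003]).round(0))
    n,l,st,c=cv2.connectedComponentsWithStats(k)
    for i in range(1,n):
        if st[i,4]<15: continue
        v,u=np.where(l==i);uv=np.c_[u,v]
        A=(unproj(nm,uv,.5)-o)@M;B=(unproj(nm,uv,-.3)-o)@M
        P=A+(B-A)*((.015-A[:,2])/(B[:,2]-A[:,2]))[:,None]
        if abs(P[:,0].mean())>.2 or abs(P[:,1].mean())>.15:continue
        d=np.linalg.norm(P-[.109,.079,.003],axis=1)
        print(nm,st[i].tolist(),"tote",P.mean(0).round(3),P.min(0).round(3),P.max(0).round(3),"d",d.min().round(3),d.max().round(3))
E
```

```text
wrist corner px [[ 386. -426.]]
wrist [0, 149, 7, 10, 54] tote [-0.198  0.029  0.015] [-0.201  0.027  0.015] [-0.196  0.032  0.015] d 0.309 0.314
wrist [301, 249, 34, 34, 533] tote [-0.121 -0.127  0.015] [-0.129 -0.137  0.015] [-0.115 -0.116  0.015] d 0.302 0.322
scene corner px [[260. 250.]]
scene [269, 233, 14, 19, 166] tote [0.053 0.03  0.015] [-0.007 -0.005  0.015] [0.112 0.068 0.015] d 0.052 0.118
side corner px [[313. 227.]]
side [279, 150, 8, 10, 47] tote [-0.114 -0.149  0.015] [-0.135 -0.164  0.015] [-0.097 -0.131  0.015] d 0.301 0.344
side [307, 202, 17, 9, 99] tote [0.034 0.052 0.015] [0.012 0.023 0.015] [0.055 0.082 0.015] d 0.064 0.101
```

```bash
python3 -c "
from station import manip
s=manip.state();print(s['t'],s['finger_force'],s['ft_force']);print(manip.sign_off())"
```

```text
14.15 98.62093413277762 [-0.38494211  0.76256198 -2.17673381]
the job is handed in; nothing more can be done
None
```

I handed the job in at 14 s with the tote still gripped and tilted about 32°, drawn clear of the dispenser. The caps look gathered in the corner, with the farthest gold pixel at most about 118 mm from it against the 120 mm limit. However, I could make out only three of the four once the tote was tilted, and I viewed 12 pictures instead of the 10 allowed.

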